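Load a tapered leg into the drilling jig and hold it down

TASK

Set up the tapered furniture leg for drilling. Push it along the rollers into the jig until its head meets the end stop (do not lift it), then slide the wooden wedge, thin end first, into the gap between the leg's tapered side and the front cheek, from the foot end where the gap is wide enough, until it is snug and the leg's straight side is tight against the fence. Finally press the leg down with the fingers against the sprung rollers until it lies flat on the bed, and finish while still holding it down, with the wedge still in place; leave the pliers, the screwdriver and the tape roll where they lie.

Things in the scene. Friction and masses are not known exactly. Their poses are not given: they have to be found in the camera images.
- jig: Drilling jig screwed to the bench, plywood base 110 (x) x 430 (y) x 15 mm. Origin on the bench below the middle of the channel, mid-length of the base. The leg rides head first along its -y, in a straight channel 43.5 mm wide between the fence (+x side) and the front cheek (-x side), to the end stop. Bed surface 34 mm above the bench; roller tops 38 mm.
- jig_corner (a point): Datum corner where the inner faces of fence and end stop meet the bed, 34 mm above the bench, at x +21.7, y -195 mm on the jig. Axes as the jig's: +y back to the infeed, +x into the fence, z up. Fence 18 mm thick, top 25 mm above the bed, along the whole channel (408 mm); end stop's top 38 mm above the bed.
- cheek_end (a point): Infeed end of the front cheek and of the bed: inner face of the cheek at bed height, 258 mm from the end stop. The cheek is parallel to the fence, 18 mm thick, top 20 mm above the bed. Beyond it an 8 mm rail with the same inner face goes on to 409 mm from the stop, top 14 mm above bed height, with four free rollers across the channel.
- bush_plate (a point): Middle of the top of the aluminium drill-bush plate (70 x 40 mm, 8 mm thick) over the channel's last 42 mm before the stop, 94 mm above the bench; two steel bushes on it reach 100 mm. Underside 52 mm above the bed: the leg's head passes below. Keep the gripper clear of it.
- lift (a joint): Travel (m) of the four sprung rollers that carry the leg in the jig, 25 to 151 mm from the stop: 0 = up, 4 mm above the bed; 0.004 = level with the bed. Springs: 3.5 N up, 6 N level; friction of the wedge adds: 8 to 20 N in all. These, and three fixed rollers of the same height further back, reach only 22 mm from the fence: the bed beside the cheek is clear.
- leg: Tapered wooden furniture leg on the infeed rollers, 0.13 kg, 160 mm long (y), 40 mm high. Head (-y end, leading) 40 mm wide for 50 mm; then its -x side tapers evenly to a foot (+y end) 22 mm wide. +x side straight. Origin: underside, mid-length, 20 mm from the straight side. On the rollers its underside is 38 mm, its top 78 mm above the bench.
- leg_corner (a point): Lower corner of the leg's head at its straight side. It meets jig_corner when the leg is home, tight to the fence and down on the bed; it is 4 mm higher while the leg rides on the rollers.
- leg_foot (a point): Centre of the foot's end face (22 mm wide, 40 mm high): push here along the jig's -y; the leg rolls freely (under 1 N) until it meets the stop.
- wedge: Waxed wooden wedge standing on the bench before the jig, 0.08 kg, 150 mm long (y), 30 mm high. -x side straight (x = -11 mm): it goes along the cheek. +x side slopes as the leg does: 4 mm thick at the thin end (y = -130 mm), 22 mm from y = -20 to the tail (y = +20 mm). On the tail stands a grip block. Origin: underside, below the middle of the grip.
- wedge_tip (a point): Underside, middle of the wedge's thin end, 9 mm to the -x side of its origin. Snug (leg home and tight, wedge on the bed) it is about 53 mm from the end stop, with the grip just behind the foot. The wedge can be lowered into the gap some 40 mm short of that, then slid in. A push of 5 to 8 N makes it snug and it stays by friction; a harder push only jams the leg.
- wedge_grip (a point): Middle of the wedge's upright grip block, 22 (x) x 40 (y) mm, 48 mm above the wedge's underside; the block's top is 62 mm above the underside, and it stands up 32 mm above the rest. Low down, the wedge's sloped side is rebated: its foot is at most 15 mm wide for the lowest 6 mm, so that it passes beside the rollers.
- pliers_blue: pliers with blue handles, 171 mm long, lying flat. A bystander: leave it where it is.
- tape_roll: flat roll of black tape, 90 mm across, 19 mm high. A bystander: leave it where it is.
- screwdriver: screwdriver with amber handle, 221 mm long, lying. A bystander: leave it where it is.

How it is judged:
By the outcome, as a careful person would: the job done as asked, in the order asked, and still so for the second after the job is handed in, while the arm keeps its last pose, push and grip.
It also fails if it takes over 64 s, if anything falls off the work surface, if the arm or the gripper's body presses on something with over 40 N, if the wrist force passes 120 N, or if a joint passes its speed limit or range.

ROBOT

A 6-joint arm with a two-finger parallel gripper is mounted at the origin on the work surface; the furniture and walls round the work are solid. World frame = base frame: x ahead of the robot, y to its left, z up, the work surface at z = 0. Lengths are in mm, angles in rad, forces in N, time in s.
With the tool pointing down it reaches from about 350 to 875 mm from the base axis. Payload 4.2 kg.
Tool frame: the origin (TCP) lies midway between the tips of the shut fingers; the grasp point (between the pads) lies 19 mm behind it; z points along the fingers, y is the line along which they close (so a half turn about z gives the same grasp; the last joint's range is limited). The gripper opens to 85 mm and grips with 20 to 120 N. Pads are 22 mm wide; open, the fingers measure 114 mm over their backs; the gripper's body (76 mm by 85 mm) begins 54 mm behind the grasp point. The pads swing forward as they close: fully open they stand 13 mm farther back than shut.
Start: joints at [1.455, 0.385, 0.008, 0, -1.194, -0.259], TCP at [228.771, 581.604, 231.312] pointing down, gripper open.
Joint ranges: [-3.14, 3.14], [-1.21, 2.06], [-1.07, 1.41], [-3.16, 2.05], [-2.99, -0.16], [-3.1, 3.1]. Speed limits (rad/s): [2.79, 2.79, 3.14, 3.14, 3.14, 3.14].

INTERFACE

Orientations are given as a unit quaternion [x, y, z, w].
In Python, from bench import arm gives the robot as it stands.
- The arm moves only by the tool send_rows, never from a script. Its argument "targets" is a list of rows, each an object of numbers: "gripper": the gripper command: -1 is fully open, 1 is shut, values between are in proportion; "x", "y", "z": the shift along the tool's x, y, z in cm; "ax", "ay", "az": the turn, a rotation vector about the tool's x, y, z in degrees. A call has 1 to 5 rows; each row shifts and turns the commanded pose from where the row before left it, along the tool's axes as they then stand; what a row does not reach is not made up. A row lasts 1/12 s, in which the tool goes at most 41.7 mm and 7.16 degrees, less where a joint would pass 70% of its speed; a pose out of reach is approached as far as the arm can. A call is refused whole if a number of a shift passes 4.17 or a number of a turn 7.16, either way. A call with a gripper value outside its range is refused whole. The fingers move at their own pace and stop on an object; the grip force is fixed at half the most. Time passes only in rows, so rows that do not move let the fingers close. It gives the time, the measured TCP pose, the force, the opening and the grip force at its end, in the units of the state.
- arm.read_state(): the state, without advancing time (a new reading comes with each control period).
- arm.get_image(name): name is "scene" or "top"; returns (picture, depth): 420x560x3 uint8, red, green, blue; 420x560 float32, mm along the optical axis (not along the pixel's ray), 0 where there is no reading.
- arm.camera_model(name): a dict with "fx", "fy", "cx", "cy" (pixels), "cam_to_world" (4x4, takes a point from camera to world coordinates). Camera axes: x right, y down, z forward; pixel columns grow to the right and rows downward; lengths in mm; the calibration is good to about 2 mm. A picture is of the moment at which its call begins. camera_model takes no time and is no camera call.
- arm.job_done(): hands the job in; it is judged then, once.
Trained networks look in the newest picture that a camera, given by its name, has taken for a name from the list of things; names that differ only in an ending like _2 or _b are one class to them, and where a whole thing is asked for, a point or a joint stands for the part that bears it (a point fixed in the world has none). Each returns a list of dicts, best first, with "score" (0 to 1); they miss things now and then, are a little off and sometimes report something else, mostly with a low value. They report only what shows in the picture. A call takes as long as a camera call.
- arm.boxes_of(camera, thing): "rect" ([left, top, width, height] in pixels, round what is visible of it).
The state is a dict: "clock": time; "joints": joint angles; "joint_vel": joint speeds; "joint_efforts": joint torques, N m; "position": TCP position; "ee_rot": TCP orientation; "contact_force": force on the tool from outside, world axes, zero at the start; "wrist_torque": the same for the moment, N m; "gripper_width": finger opening in mm; "grasp_force": force on a finger pad.
Only numpy, scipy, OpenCV 4.12 (cv2) and the standard library are available. Lean on these libraries where they do the work, as an engineer would, in place of code of your own. Each camera call takes 0.05 s, during which the arm holds its last target. There are 200 camera calls.

## Working session

There is one attempt and no reset: what is moved stays moved. The work goes in short steps, Python scripts to look and compute and a tool call to move; the robot and the scene stay as the last step left them, time stands still between calls to the robot, and variables do not carry over. Pictures are saved under pics/ and viewed, at most 10 in all, crops included, and the job is handed in when it is done.

Besides the shell and the picture viewer there is one more tool, called after "Request:" as name([rows], argument=value, ...), one row to a line, values as JSON. send_rows: Moves the arm, as the interface text tells. Its arguments: {"type":"object","properties":{"targets":{"type":"array"}},"required":["targets"]}

```bash
mkdir -p pics; ls; cat > h.py <<'E'
import numpy as np, cv2
from bench import arm
def pts(cam):
    im,d=arm.get_image(cam); m=arm.camera_model(cam)
    v,u=np.mgrid[0:420,0:560]
    P=np.stack([(u-m['cx'])/m['fx']*d,(v-m['cy'])/m['fy']*d,d,np.ones_like(d)],-1)@np.array(m['cam_to_world']).T
    return im,d,P[...,:3]
E
python3 - <<'E'
from h import *
for c in('top','scene'):
    im,d,P=pts(c); cv2.imwrite(f'pics/{c}0.png',im[...,::-1]); np.save(f'{c}0.npy',P)
    print(c,np.round(arm.camera_model(c)['cam_to_world'],2).tolist(),arm.camera_model(c)['fx'])
    for t in['jig','leg','wedge','wedge_grip','bush_plate','leg_foot','wedge_tip']:
        print(t,[(np.round(b['rect']).tolist(),round(b['score'],2)) for b in arm.boxes_of(c,t)[:2]])
print(arm.read_state())
E
```

```text
pics
top [[0.02, -0.99, 0.14, 461.74], [-1.0, -0.02, -0.02, 91.09], [0.03, -0.14, -0.99, 938.06], [0.0, 0.0, 0.0, 1.0]] 393.338757070828
jig [([196.0, 167.0, 188.0, 70.0], 0.94)]
leg [([221.0, 182.0, 75.0, 24.0], 0.7), ([195.0, 165.0, 188.0, 68.0], 0.61)]
wedge [([317.0, 266.0, 63.0, 15.0], 0.86), ([231.0, 112.0, 40.0, 34.0], 0.27)]
wedge_grip [([315.0, 266.0, 66.0, 15.0], 0.57), ([140.0, 272.0, 71.0, 30.0], 0.53)]
bush_plate [([196.0, 166.0, 192.0, 67.0], 0.97)]
leg_foot [([224.0, 183.0, 73.0, 25.0], 0.67), ([195.0, 166.0, 189.0, 69.0], 0.33)]
wedge_tip [([318.0, 269.0, 64.0, 14.0], 0.94)]
scene [[0.52, -0.49, 0.7, -241.96], [-0.86, -0.28, 0.43, -404.67], [-0.01, -0.83, -0.56, 721.92], [0.0, 0.0, 0.0, 1.0]] 525.5021619531158
jig [([226.0, 178.0, 181.0, 100.0], 0.95)]
leg [([257.0, 181.0, 62.0, 40.0], 0.58), ([296.0, 172.0, 36.0, 18.0], 0.25)]
wedge [([298.0, 264.0, 68.0, 47.0], 0.95), ([298.0, 172.0, 33.0, 18.0], 0.72)]
wedge_grip [([297.0, 260.0, 68.0, 55.0], 0.81)]
bush_plate [([227.0, 176.0, 178.0, 105.0], 0.66), ([298.0, 171.0, 32.0, 19.0], 0.52)]
leg_foot [([259.0, 182.0, 59.0, 39.0], 0.89)]
wedge_tip [([295.0, 262.0, 72.0, 47.0], 0.92), ([224.0, 174.0, 181.0, 108.0], 0.26)]
{'clock': 0.8, 'joints': array([ 1.45460724e+00,  3.84642262e-01,  7.91244341e-03,  1.13754511e-05,
       -1.19399932e+00, -2.58566954e-01]), 'joint_vel': array([-0.0003973 , -0.00054626,  0.00173935, -0.00018031, -0.00117008,
        0.00040856]), 'joint_efforts': array([ 1.58289697e-05, -3.92036176e+01,  1.88613653e+01,  4.19041604e+00,
       -2.46663885e-04, -2.50814132e-06]), 'position': array([228.77011319, 581.60758437, 231.35353319]), 'ee_rot': array([ 9.82496432e-01, -1.86281400e-01,  2.88593763e-06, -3.38844686e-05]), 'contact_force': array([ 0.02201157, -0.06960693,  0.50447856]), 'wrist_torque': array([ 0.00697879,  0.02442632, -0.01639523]), 'grasp_force': 0.0, 'gripper_width': 85.33196399665096}
```

View pics/top0.png

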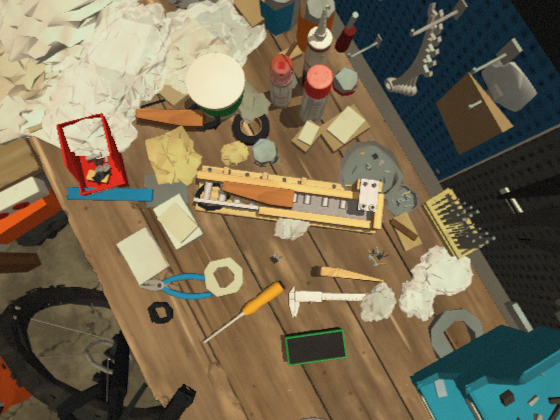

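View pics/scene0.png

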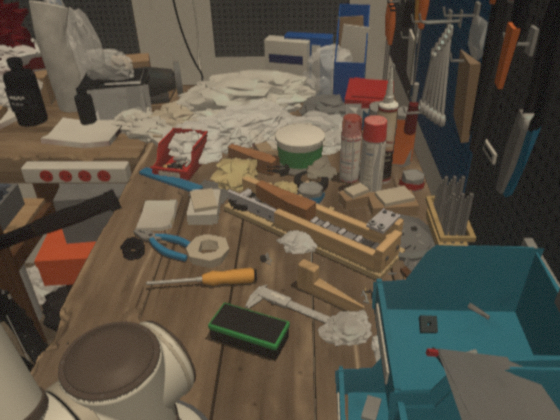

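The top picture shows the jig running from (196,185) infeed to (380,210) at the stop. The leg is at (222-293, 182-205), and the wedge is at (313-380, 266-282) with its grip on the left. Next I'll fit the poses from depth.

```bash
cat > fit.py <<'E'
from h import *
def rect(P,mask,name,box):
    u0,v0,u1,v1=box; m=np.zeros(mask.shape,bool); m[v0:v1,u0:u1]=mask[v0:v1,u0:u1]
    n,l,s,c=cv2.connectedComponentsWithStats(m.astype(np.uint8)); k=1+np.argmax(s[1:,4]); q=P[l==k]
    r=cv2.minAreaRect(q[:,:2].astype(np.float32)); 
    print(name,len(q),'med',np.round(np.median(q,0),1),'c',np.round(r[0],1),'size',np.round(r[1],1),'ang',round(r[2],2)); print('  ',np.round(cv2.boxPoints(r),1).tolist())
    return q
E
python3 - <<'E'
from fit import *
P=np.load('top0.npy'); z=P[...,2]
rect(P,(z>70)&(z<85),'leg',(205,165,300,225))
rect(P,(z>88)&(z<104),'plate',(340,165,395,225))
q=rect(P,(z>53)&(z<66),'fence+stop',(185,155,345,200))
rect(P,(z>20)&(z<70),'wedge',(300,255,390,290))
rect(P,(z>50)&(z<70),'grip',(300,255,340,290))
im=cv2.imread('pics/top0.png')[150:300,180:400]
zz=np.clip(z[150:300,180:400]*2,0,255).astype(np.uint8)
cv2.imwrite('pics/c0.png',np.vstack([cv2.resize(im,None,fx=2,fy=2,interpolation=2)[:300],cv2.cvtColor(cv2.resize(zz,None,fx=2,fy=2,interpolation=0),8)]))
E
```

```text
leg 1105 med [606.6 125.8  76.8] c [604.4 137.2] size [159.9  40.4] ang 83.41
   [[575.2000122070312, 60.0], [615.2999877929688, 55.400001525878906], [633.7000122070312, 214.3000030517578], [593.5, 218.89999389648438]]
plate 586 med [ 604.3 -106.    93.3] c [ 604.7 -106.9] size [42.9 70.8] ang 82.86
   [[566.9000244140625, -123.80000305175781], [637.2000122070312, -132.60000610351562], [642.5, -90.0], [572.2000122070312, -81.19999694824219]]
fence+stop 1083 med [631.3 102.5  57.9] c [630.5 107.5] size [340.   18.8] ang 83.6
   [[602.2000122070312, -60.29999923706055], [620.7999877929688, -62.400001525878906], [658.7000122070312, 275.3999938964844], [640.0999755859375, 277.5]]
wedge 516 med [429.2 -64.6  29.8] c [422.6 -87.2] size [169.4  26.5] ang 77.12
   [[390.79998779296875, -166.8000030517578], [416.6000061035156, -172.6999969482422], [454.3999938964844, -7.599999904632568], [428.6000061035156, -1.7000000476837158]]
grip 179 med [437.3 -23.5  60.2] c [436.7 -24.6] size [39.2 21.7] ang 85.35
   [[424.20001220703125, -43.20000076293945], [445.8999938964844, -45.0], [449.1000061035156, -5.900000095367432], [427.3999938964844, -4.199999809265137]]
```

View pics/c0.png

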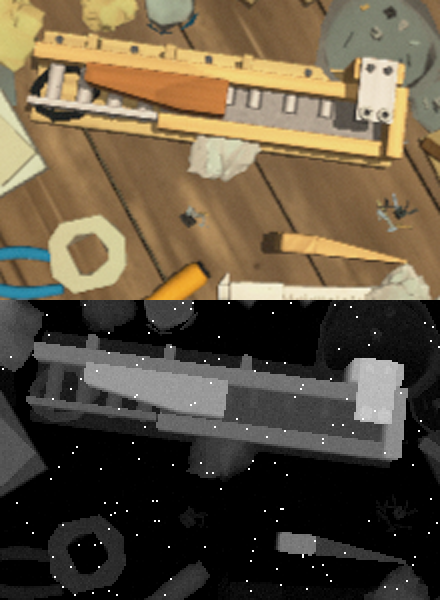

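```bash
cat >> fit.py <<'E'
from scipy.optimize import minimize
def fitpoly(P,poly,zlo,zhi,g,R=140,yaw=None,free=3):
    # pose (x,y,yaw) maximising agreement: in-band points inside polygon, low points outside
    z=P[...,2]; near=np.hypot(P[...,0]-g[0],P[...,1]-g[1])<R
    A=P[near&(z>zlo)&(z<zhi)][:,:2]; B=P[near&(z<=zlo)][:,:2]
    pl=np.array(poly,float); 
    if cv2.contourArea(pl.astype(np.float32),True)<0: pl=pl[::-1]
    e=np.roll(pl,-1,0)-pl; n=np.stack([e[:,1],-e[:,0]],1)/np.linalg.norm(e,axis=1)[:,None]
    n*=np.sign(np.sum(n*(pl-pl.mean(0)),1))[:,None]
    def sd(Q,p):
        c,s=np.cos(p[2]),np.sin(p[2]); q=(Q-p[:2])@np.array([[c,-s],[s,c]])
        return np.max(((q[:,None,:]-pl[None])*n[None]).sum(2),1)
    f=lambda p: np.sum(np.clip(sd(A,p),0,6))+np.sum(np.clip(-sd(B,p),0,6))
    best=None
    for s in (0,1,2):
        r=minimize(f,g if best is None else best.x,method='Nelder-Mead',options=dict(initial_simplex=np.array(g if best is None else best.x)+np.array([[0,0,0],[8,0,0],[0,8,0],[0,0,.06]])/(1+s)))
        if best is None or r.fun<best.fun: best=r
    return best.x,best.fun,len(A)
E
cat > f1.py <<'E'
from fit import *
P=np.load('top0.npy'); z=P[...,2]
print('leg',fitpoly(P,[(-20,-80),(20,-80),(20,80),(-2,80),(-20,-30)],68,84,[604,137,-.112],130))
W=P.copy(); d=np.hypot(P[...,0]-395,P[...,1]+185)
W=P[255:300,300:383]
print('wedge',fitpoly(W,[(-11,20),(11,20),(11,-20),(-7,-130),(-11,-130)],14,75,[437,-24,.1],150))
print('grip',fitpoly(W,[(-11,-20),(11,-20),(11,20),(-11,20)],45,75,[437,-24,.1],45))
# jig frame: yaw, then profiles
th=-0.1117
for th in (-.105,-.111,-.117):
    ex=np.array([np.cos(th),np.sin(th)]); ey=np.array([-np.sin(th),np.cos(th)])
    a=P[...,:2]@ex; b=P[...,:2]@ey
    out=[]
    for lo in (40,100,160,200):
        m=(b>lo+90-130)&(b<lo+90-100)&(a>560)&(a<680)
        aa,zz=a[m],z[m]; f=aa[(zz>54)&(zz<64)&(aa>600)]; c=aa[(zz>49)&(zz<57)&(aa<590)]
        out.append((lo-25,len(f),np.round(np.percentile(f,[4,96]),1).tolist(),len(c),np.round(np.percentile(c,[4,96]),1).tolist() if len(c) else 0))
    print(th,out)
m=(z>66)&(z<80)&(b<-150); print('stop b',np.round(np.percentile(b[m],[3,50,97]),1),m.sum())
E
python3 f1.py
python3 - <<'E'
from fit import *
P=np.load('top0.npy'); z=P[...,2]
th=-.1117; ex=np.array([np.cos(th),np.sin(th)]); ey=np.array([-np.sin(th),np.cos(th)])
a=P[...,:2]@ex; b=P[...,:2]@ey
for n,zl,zh,al,ah in [('stop',66,80,570,690),('plate',88,104,570,690),('fence',53,64,605,660),('cheek',49,59,550,600),('rail',43,52,550,610)]:
    m=(z>zl)&(z<zh)&(a>al)&(a<ah)&(b<400)&(b>-250)
    print(n,m.sum(),'a',np.round(np.percentile(a[m],[1,3,50,97,99]),1),'b',np.round(np.percentile(b[m],[1,3,50,97,99]),1))
E
```

```text
leg (array([ 6.04617291e+02,  1.37313713e+02, -1.10954932e-01]), np.float64(44.066392617701226), 1107)
wedge (array([ 4.36824835e+02, -2.50028832e+01, -8.94301500e-02]), np.float64(1303.2360897623726), 674)
grip (array([ 4.36638191e+02, -2.51993258e+01, -8.12933518e-02]), np.float64(3.8856071754644486), 184)
-0.105 [(15, 104, [606.3, 622.9], 13, [560.1, 562.1]), (75, 103, [606.6, 623.0], 15, [560.3, 562.9]), (135, 87, [610.2, 623.7], 24, [560.3, 566.7]), (175, 85, [610.2, 623.8], 23, [560.3, 567.5])]
-0.111 [(15, 103, [606.1, 622.8], 11, [560.5, 562.1]), (75, 103, [606.3, 622.6], 12, [560.2, 562.4]), (135, 88, [608.6, 622.9], 18, [560.1, 566.0]), (175, 87, [609.2, 622.9], 19, [560.2, 566.7])]
-0.117 [(15, 102, [606.0, 622.3], 11, [560.4, 562.1]), (75, 104, [605.8, 622.2], 11, [560.2, 562.0]), (135, 90, [607.4, 622.1], 11, [560.2, 565.4]), (175, 85, [608.3, 621.7], 13, [560.2, 564.8])]
stop b [-353.9 -237.6 -177.2] 527
stop 1201 a [570.7 571.7 589.5 618.6 630.8] b [-76.8 -74.6 184.2 275.6 280.8]
plate 595 a [578.6 579.3 613.3 646.2 667.9] b [-199.7  -57.3  -37.7  -18.3  -17.9]
fence 1234 a [605.8 606.2 615.3 623.9 641. ] b [-226.3  -20.1  147.5  336.8  343.7]
cheek 672 a [550.1 550.4 556.5 572.2 579.8] b [-60.1 -58.1  78.4 262.7 315.3]
rail 531 a [550.3 551.1 558.9 606.  606.3] b [-59.9 -54.6 205.8 341.2 346.2]
```

```bash
cat > go.py <<'E'
from h import *
from scipy.spatial.transform import Rotation as Ro
TH=-.1115
def ab(a,b): return np.array([a*np.cos(TH)-b*np.sin(TH), a*np.sin(TH)+b*np.cos(TH)])
def inv(p): return np.array([p[0]*np.cos(TH)+p[1]*np.sin(TH), -p[0]*np.sin(TH)+p[1]*np.cos(TH)])
def st():
    s=arm.read_state(); R=Ro.from_quat(s['ee_rot']).as_matrix(); yaw=np.degrees(np.arctan2(R[1,0],R[0,0]))
    print('t',s['clock'],'pos',np.round(s['position'],1),'ab',np.round(inv(s['position'][:2]),1),'yawx',round(yaw,2),'tilt',np.round(R[:,2],3),'F',np.round(s['contact_force'],1),'w',round(s['gripper_width'],1),'gf',s['grasp_force'],'j',np.round(s['joints'],2))
    return s,R
E
python3 - <<'E'
from go import *
s,R=st(); t=ab(591.8,310); print(t)
d=np.r_[t,150]-s['position']; n=15
for k in range(n):
    v=R.T@(d/n); print(np.round(v/10,2).tolist(), 6.8 if k<11 else 0)
    if k<11: R=R@Ro.from_rotvec([0,0,np.radians(6.8)]).as_matrix()
E
```

```text
t 0.8 pos [228.8 581.6 231.4] ab [162.6 603.5] yawx -21.47 tilt [ 0.  0. -1.] F [ 0.  -0.1  0.5] w 85.3 gf 0.0 j [ 1.45  0.38  0.01  0.   -1.19 -0.26]
[622.61853125 242.22593699]
[3.27, 1.14, 0.54] 6.8
[3.38, 0.75, 0.54] 6.8
[3.45, 0.34, 0.54] 6.8
[3.47, -0.07, 0.54] 6.8
[3.43, -0.48, 0.54] 6.8
[3.35, -0.88, 0.54] 6.8
[3.22, -1.27, 0.54] 6.8
[3.05, -1.64, 0.54] 6.8
[2.84, -1.99, 0.54] 6.8
[2.58, -2.32, 0.54] 6.8
[2.29, -2.6, 0.54] 6.8
[1.96, -2.86, 0.54] 0
[1.96, -2.86, 0.54] 0
[1.96, -2.86, 0.54] 0
[1.96, -2.86, 0.54] 0
```

Request:
send_rows([
  {"x": 3.27,"y": 1.14,"z": 0.5,"ax": 0,"ay": 0,"az": 6.8,"gripper": 1},
  {"x": 3.38,"y": 0.75,"z": 0.5,"ax": 0,"ay": 0,"az": 6.8,"gripper": 1},
  {"x": 3.45,"y": 0.34,"z": 0.5,"ax": 0,"ay": 0,"az": 6.8,"gripper": 1},
  {"x": 3.47,"y": -0.07,"z": 0.5,"ax": 0,"ay": 0,"az": 6.8,"gripper": 1},
  {"x": 3.43,"y": -0.48,"z": 0.5,"ax": 0,"ay": 0,"az": 6.8,"gripper": 1},
])

```text
clock: 1.22
position: [361.0, 467.5, 206.3]
ee_rot: [0.884, -0.468, 0.0, -0.0]
contact_force: [0.3, -0.0, 0.1]
gripper_width: 25.6
grasp_force: 0.0
```

Request:
send_rows([
  {"x": 3.35,"y": -0.88,"z": 0.5,"ax": 0,"ay": 0,"az": 6.8,"gripper": 1},
  {"x": 3.22,"y": -1.27,"z": 0.5,"ax": 0,"ay": 0,"az": 6.8,"gripper": 1},
  {"x": 3.05,"y": -1.64,"z": 0.5,"ax": 0,"ay": 0,"az": 6.8,"gripper": 1},
  {"x": 2.84,"y": -1.99,"z": 0.5,"ax": 0,"ay": 0,"az": 6.8,"gripper": 1},
  {"x": 2.58,"y": -2.32,"z": 0.5,"ax": 0,"ay": 0,"az": 6.8,"gripper": 1},
])

```text
clock: 1.63
position: [492.4, 354.2, 181.3]
ee_rot: [0.708, -0.706, 0.0, -0.0]
contact_force: [0.3, 0.8, 0.3]
gripper_width: 0.0
grasp_force: 0.0
```

Request:
send_rows([
  {"x": 2.29,"y": -2.6,"z": 0.5,"ax": 0,"ay": 0,"az": 6.8,"gripper": 1},
  {"x": 1.96,"y": -2.86,"z": 0.5,"ax": 0,"ay": 0,"az": 0,"gripper": 1},
  {"x": 1.96,"y": -2.86,"z": 0.5,"ax": 0,"ay": 0,"az": 0,"gripper": 1},
  {"x": 1.96,"y": -2.86,"z": 0.5,"ax": 0,"ay": 0,"az": 0,"gripper": 1},
  {"x": 0,"y": 0,"z": 0,"ax": 0,"ay": 0,"az": 0,"gripper": 1},
])

```text
clock: 2.05
position: [599.5, 260.7, 159.6]
ee_rot: [-0.665, 0.747, -0.0, -0.001]
contact_force: [0.7, 0.9, 0.1]
gripper_width: 0.0
grasp_force: 0.0
```

```bash
python3 -c "
from go import *
s,R=st(); t=ab(591.8,310); print(R.T@(np.r_[t,62]-s['position'])/10)"
```

```text
t 2.05 pos [599.5 260.7 159.6] ab [566.7 325.8] yawx -96.61 tilt [-0.001 -0.002 -1.   ] F [0.7 0.9 0.1] w 0.0 gf 0.0 j [ 0.66  0.49 -0.01  0.   -1.07 -0.77]
[ 1.54664412 -2.52026313  9.76016359]
```

Request:
send_rows([
  {"x": 0,"y": -2.5,"z": 2.0,"ax": 0,"ay": 0,"az": 0,"gripper": 1},
  {"x": 0,"y": 0,"z": 3.9,"ax": 0,"ay": 0,"az": 0,"gripper": 1},
  {"x": 0,"y": 0,"z": 3.9,"ax": 0,"ay": 0,"az": 0,"gripper": 1},
  {"x": 1.5,"y": 0,"z": 0,"ax": 0,"ay": 0,"az": 0,"gripper": 1},
  {"x": 0.8,"y": 0,"z": 0,"ax": 0,"ay": 0,"az": 0,"gripper": 1},
])

```text
clock: 2.47
position: [616.8, 237.4, 60.4]
ee_rot: [-0.667, 0.745, 0.0, -0.004]
contact_force: [0.7, -0.5, 0.8]
gripper_width: -0.2
grasp_force: 0.0
```

Request:
send_rows([
  {"x": 0.8,"y": 0,"z": 0,"ax": 0,"ay": 0,"az": 0,"gripper": 1},
  {"x": 1.0,"y": 0,"z": 0,"ax": 0,"ay": 0,"az": 0,"gripper": 1},
  {"x": 1.2,"y": 0,"z": 0,"ax": 0,"ay": 0,"az": 0,"gripper": 1},
  {"x": 1.4,"y": 0,"z": 0,"ax": 0,"ay": 0,"az": 0,"gripper": 1},
  {"x": 1.4,"y": 0,"z": 0,"ax": 0,"ay": 0,"az": 0,"gripper": 1},
])

```text
clock: 2.88
position: [612.7, 180.7, 65.1]
ee_rot: [-0.667, 0.745, -0.0, 0.001]
contact_force: [0.6, -0.2, -1.0]
gripper_width: 0.0
grasp_force: 0.2
```

```bash
python3 -c "
from go import *
s,R=st(); im,d,P=pts('top'); np.save('top1.npy',P); cv2.imwrite('pics/t1.png',cv2.resize(im[140:300,180:400,::-1],None,fx=3,fy=3))
from fit import *
p=fitpoly(P[165:230],[(-20,-80),(20,-80),(20,80),(-2,80),(-20,-30)],68,84,[597,67,-.112],130); print(p,inv(p[0][:2]))"
```

```text
t 2.8833 pos [612.7 180.7  65.1] ab [588.8 247.7] yawx -96.27 tilt [ 0.003  0.001 -1.   ] F [ 0.6 -0.2 -1. ] w 0.0 gf 0.16204359009861946 j [ 0.54  0.56 -0.16  0.   -0.85 -0.65]
(array([ 5.99500120e+02,  9.14991210e+01, -1.07775192e-01]), np.float64(35.282967775400536), 1059) [585.59638546 157.63678537]
```

View pics/t1.png

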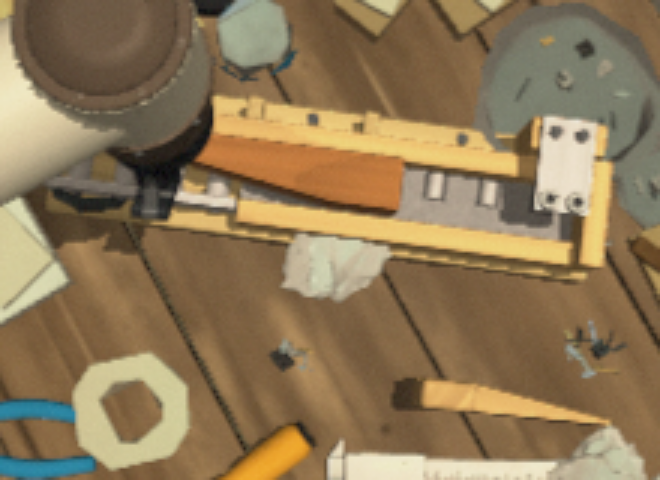

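The leg is riding straight along the fence, its head at about pixel (400,190) in the crop. I'll keep pushing, then slow down near the stop.

Request:
send_rows([
  {"x": 1.4,"y": 0,"z": 0.2,"ax": 0,"ay": 0,"az": 0,"gripper": 1},
  {"x": 1.4,"y": 0,"z": 0,"ax": 0,"ay": 0,"az": 0,"gripper": 1},
  {"x": 1.4,"y": 0,"z": 0,"ax": 0,"ay": 0,"az": 0,"gripper": 1},
  {"x": 1.4,"y": 0,"z": 0,"ax": 0,"ay": 0,"az": 0,"gripper": 1},
  {"x": 1.4,"y": 0,"z": 0,"ax": 0,"ay": 0,"az": 0,"gripper": 1},
])

```text
clock: 3.35
position: [604.4, 110.5, 61.2]
ee_rot: [-0.667, 0.745, 0.0, -0.0]
contact_force: [0.0, 0.1, -0.0]
gripper_width: -0.3
grasp_force: 0.2
```

Request:
send_rows([
  {"x": 1.4,"y": 0,"z": 0,"ax": 0,"ay": 0,"az": 0,"gripper": 1},
  {"x": 1.3,"y": 0,"z": 0,"ax": 0,"ay": 0,"az": 0,"gripper": 1},
  {"x": 1.2,"y": 0,"z": 0,"ax": 0,"ay": 0,"az": 0,"gripper": 1},
  {"x": 1.0,"y": 0,"z": 0,"ax": 0,"ay": 0,"az": 0,"gripper": 1},
  {"x": 0.7,"y": 0,"z": 0,"ax": 0,"ay": 0,"az": 0,"gripper": 1},
])

```text
clock: 3.77
position: [598.4, 55.1, 61.3]
ee_rot: [-0.667, 0.745, 0.0, -0.0]
contact_force: [0.1, 0.1, 0.5]
gripper_width: -0.1
grasp_force: 0.2
```

Request:
send_rows([
  {"x": 0.4,"y": 0,"z": 0,"ax": 0,"ay": 0,"az": 0,"gripper": 1},
  {"x": 0.2,"y": 0,"z": 0,"ax": 0,"ay": 0,"az": 0,"gripper": 1},
  {"x": 0.2,"y": 0,"z": 0,"ax": 0,"ay": 0,"az": 0,"gripper": 1},
  {"x": 0,"y": 0,"z": 0,"ax": 0,"ay": 0,"az": 0,"gripper": 1},
])

```text
clock: 4.1
position: [597.7, 48.5, 61.3]
ee_rot: [-0.667, 0.745, -0.0, -0.0]
contact_force: [0.5, 0.1, 0.1]
gripper_width: -0.5
grasp_force: 0.0
```

```bash
cat > look.py <<'E'
from go import *
from fit import *
s,R=st(); im,d,P=pts('top'); np.save('top1.npy',P)
p=fitpoly(P[160:235],[(-20,-80),(20,-80),(20,80),(-2,80),(-20,-30)],68,84,[584,-35,-.112],110); print(p,inv(p[0][:2]))
E
python3 look.py
```

```text
t 4.1 pos [597.7  48.5  61.3] ab [588.6 114.7] yawx -96.26 tilt [-0. -0. -1.] F [0.5 0.1 0.1] w -0.5 gf 0.0 j [ 0.35  0.51 -0.26  0.   -0.8  -0.46]
(array([ 5.79684895e+02, -6.22025549e+01, -8.20440385e-02]), np.float64(939.2203435263527), 1034) [583.00645577   2.68472644]
```

Request:
send_rows([
  {"x": 0.2,"y": 0,"z": 0,"ax": 0,"ay": 0,"az": 0,"gripper": 1},
  {"x": 0.2,"y": 0,"z": 0,"ax": 0,"ay": 0,"az": 0,"gripper": 1},
  {"x": 0.2,"y": 0,"z": 0,"ax": 0,"ay": 0,"az": 0,"gripper": 1},
  {"x": 0,"y": 0,"z": 0,"ax": 0,"ay": 0,"az": 0,"gripper": 1},
])

```text
clock: 4.48
position: [597.7, 43.6, 61.5]
ee_rot: [-0.667, 0.745, 0.0, 0.001]
contact_force: [0.3, 5.5, -0.1]
gripper_width: -0.0
grasp_force: 2.2
```

```bash
python3 - <<'E'
from go import *
s,R=st(); im,d,P=pts('top'); np.save('top1.npy',P); z=P[...,2]
a=P[...,0]*np.cos(TH)+P[...,1]*np.sin(TH); b=-P[...,0]*np.sin(TH)+P[...,1]*np.cos(TH)
m=(z>70)&(z<84)&(a>570)&(a<608)&(b>-90)&(b<130)
print(np.round(np.percentile(b[m],[0,1,3,97,99,100]),1),m.sum())
for lo in range(-80,115,15):
    k=m&(b>lo)&(b<lo+15)
    if k.sum(): print(lo,k.sum(),np.round([a[k].min(),a[k].max(),np.median(z[k])],1))
E
```

```text
t 4.4833 pos [597.7  43.6  61.5] ab [589.2 109.9] yawx -96.28 tilt [ 0.002  0.002 -1.   ] F [ 0.3  5.5 -0.1] w -0.0 gf 2.241913957404904 j [ 0.34  0.51 -0.26 -0.   -0.8  -0.45]
[-77.1 -76.  -74.   63.2  69.3  75.2] 709
-80 69 [571.  607.2  71. ]
-65 36 [570.1 607.9  74.8]
-50 25 [570.5 578.8  76.4]
-35 29 [570.1 579.   77. ]
-20 105 [570.3 604.1  76.9]
-5 98 [570.5 604.9  76.6]
10 102 [570.4 604.6  76.9]
25 104 [570.5 604.   76.8]
40 87 [573.  604.3  76.8]
55 47 [575.6 595.4  76.9]
70 7 [577.9 581.7  76.9]
```

Request:
send_rows([
  {"x": -0.6,"y": 0,"z": -0.5,"ax": 0,"ay": 0,"az": 0,"gripper": 1},
  {"x": 0,"y": 0,"z": -4,"ax": 0,"ay": 0,"az": 0,"gripper": 0.5},
  {"x": 0,"y": 0,"z": -4,"ax": 0,"ay": 0,"az": 0,"gripper": 0},
  {"x": 2.3,"y": 3.8,"z": 0,"ax": 0,"ay": 0,"az": 0,"gripper": 0},
  {"x": 2.3,"y": 3.8,"z": 0,"ax": 0,"ay": 0,"az": 0,"gripper": 0},
])

```text
clock: 4.95
position: [524.5, 14.1, 149.3]
ee_rot: [-0.668, 0.744, -0.002, 0.003]
contact_force: [-1.4, -0.2, -1.3]
gripper_width: 42.6
grasp_force: 0.0
```

Request:
send_rows([
  {"x": 2.3,"y": 3.8,"z": 0,"ax": 0,"ay": 0,"az": 0,"gripper": 0},
  {"x": 2.3,"y": 3.8,"z": 0,"ax": 0,"ay": 0,"az": 0,"gripper": 0},
  {"x": 0,"y": 0,"z": 2,"ax": 0,"ay": 0,"az": 0,"gripper": 0},
  {"x": 0,"y": 0,"z": 0,"ax": 0,"ay": 0,"az": 0,"gripper": 0},
])

```text
clock: 5.28
position: [442.9, -23.1, 125.3]
ee_rot: [-0.667, 0.745, 0.001, -0.002]
contact_force: [0.1, -0.9, -0.6]
gripper_width: 43.0
grasp_force: 0.0
```

```bash
python3 - <<'E'
from go import *
s,R=st(); print(R.T@(np.array([436.7,-25.1,32])-s['position'])/10)
E
```

```text
t 5.2833 pos [442.9 -23.1 125.3] ab [442.7  26.4] yawx -96.35 tilt [-0.004 -0.001 -1.   ] F [ 0.1 -0.9 -0.6] w 43.0 gf 0.0 j [ 0.32  0.2  -0.57 -0.   -0.81 -0.43]
[0.25948361 0.5524843  9.3296983 ]
```

Request:
send_rows([
  {"x": 0.25,"y": 0.55,"z": 2.3,"ax": 0,"ay": 0,"az": 0,"gripper": 0},
  {"x": 0,"y": 0,"z": 3,"ax": 0,"ay": 0,"az": 0,"gripper": 0},
  {"x": 0,"y": 0,"z": 3,"ax": 0,"ay": 0,"az": 0,"gripper": 0},
  {"x": 0,"y": 0,"z": 1,"ax": 0,"ay": 0,"az": 0,"gripper": 0},
  {"x": 0,"y": 0,"z": 0,"ax": 0,"ay": 0,"az": 0,"gripper": 0},
])

```text
clock: 5.7
position: [440.2, -23.7, 31.1]
ee_rot: [-0.668, 0.745, 0.001, -0.003]
contact_force: [0.0, 0.4, 0.4]
gripper_width: 42.8
grasp_force: 0.0
```

Request:
send_rows([
  {"x": 0,"y": 0,"z": 0,"ax": 0,"ay": 0,"az": 0,"gripper": 1},
  {"x": 0,"y": 0,"z": 0,"ax": 0,"ay": 0,"az": 0,"gripper": 1},
  {"x": 0,"y": 0,"z": 0,"ax": 0,"ay": 0,"az": 0,"gripper": 1},
  {"x": 0,"y": 0,"z": 0,"ax": 0,"ay": 0,"az": 0,"gripper": 1},
])

```text
clock: 6.03
position: [441.7, -23.3, 34.3]
ee_rot: [-0.667, 0.745, -0.001, 0.001]
contact_force: [0.4, -0.8, -0.1]
gripper_width: 20.9
grasp_force: 59.2
```

```bash
python3 -c "
from go import *
st()"
```

```text
t 6.0333 pos [441.7 -23.3  34.3] ab [441.6  26. ] yawx -96.26 tilt [ 0.002  0.001 -1.   ] F [ 0.4 -0.8 -0.1] w 20.9 gf 59.19423043727875 j [ 0.32  0.35 -0.68  0.   -0.55 -0.43]
```

Request:
send_rows([
  {"x": 0,"y": 0,"z": -2,"ax": 0,"ay": 0,"az": 0,"gripper": 1},
  {"x": 0,"y": 0,"z": -4,"ax": 0,"ay": 0,"az": 0,"gripper": 1},
  {"x": 0,"y": 0,"z": -4,"ax": 0,"ay": 0,"az": 0,"gripper": 1},
  {"x": -2.9,"y": -2.6,"z": 0,"ax": 0,"ay": 0,"az": 0,"gripper": 1},
  {"x": -2.9,"y": -2.6,"z": 0,"ax": 0,"ay": 0,"az": 0,"gripper": 1},
])

```text
clock: 6.45
position: [500.5, 28.8, 138.8]
ee_rot: [-0.667, 0.745, -0.002, 0.005]
contact_force: [0.1, -0.1, -1.2]
gripper_width: 21.5
grasp_force: 59.2
```

Request:
send_rows([
  {"x": -2.9,"y": -2.6,"z": 0,"ax": 0,"ay": 0,"az": 0,"gripper": 1},
  {"x": -2.9,"y": -2.6,"z": 0,"ax": 0,"ay": 0,"az": 0,"gripper": 1},
  {"x": -2.9,"y": -2.6,"z": 0,"ax": 0,"ay": 0,"az": 0,"gripper": 1},
  {"x": 0,"y": 0,"z": 0,"ax": 0,"ay": 0,"az": 0,"gripper": 1},
  {"x": 0,"y": 0,"z": 0,"ax": 0,"ay": 0,"az": 0,"gripper": 1},
])

```text
clock: 6.87
position: [586.6, 107.6, 133.0]
ee_rot: [-0.668, 0.744, 0.0, 0.0]
contact_force: [-0.3, -0.3, 0.0]
gripper_width: 21.0
grasp_force: 59.2
```

```bash
python3 - <<'E'
from go import *
s,R=st(); im,d,P=pts('top'); np.save('top2.npy',P); z=P[...,2]
st(); print(np.round(arm.get_image('scene')[0].shape))
cv2.imwrite('pics/t2.png',cv2.resize(im[150:250,190:400,::-1],None,fx=3.5,fy=3.5))
a=P[...,0]*np.cos(TH)+P[...,1]*np.sin(TH); b=-P[...,0]*np.sin(TH)+P[...,1]*np.cos(TH)
m=(z>118)&(z<140)&(a>530)&(a<640)&(b>-60)&(b<150)
for lo in range(0,150,10):
    k=m&(b>lo)&(b<lo+10)
    if k.sum(): print(lo,k.sum(),np.round([a[k].min(),a[k].max(),b[k].min(),np.median(z[k])],1))
E
```

```text
t 6.8667 pos [586.6 107.6 133. ] ab [571.  172.2] yawx -96.2 tilt [-0.  0. -1.] F [-0.3 -0.3  0. ] w 21.0 gf 59.22407805919647 j [ 0.45  0.42 -0.2  -0.   -0.95 -0.56]
t 6.9167 pos [585.4 106.5 133. ] ab [569.9 171. ] yawx -96.26 tilt [-0.001 -0.    -1.   ] F [-0.3 -0.5 -1.2] w 20.7 gf 59.222660064697266 j [ 0.45  0.42 -0.2  -0.   -0.95 -0.56]
[420 560   3]
30 1 [562.3 562.3  40.  125.3]
40 12 [559.3 564.1  41.9 125.9]
50 17 [559.7 566.1  50.8 127.7]
60 20 [559.6 567.8  60.6 127.2]
70 24 [559.7 569.7  70.3 126.2]
80 29 [559.6 570.7  80.  127.4]
90 33 [559.5 572.1  90.4 127.3]
100 36 [559.9 574.1 100.  127.4]
110 40 [559.6 577.2 110.1 127.4]
120 44 [559.8 577.9 120.1 127.7]
130 44 [559.8 579.  130.2 127.2]
140 19 [559.5 572.  140.  126.7]
```

View pics/t2.png

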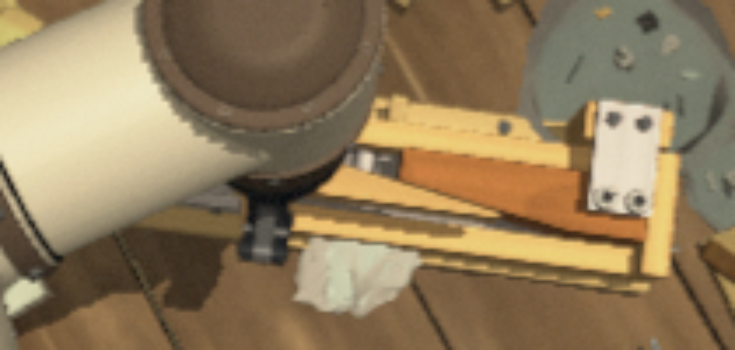

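The wedge is parallel to the jig, with its -x side at a≈559 and its tip about 101 mm from the stop. I'll shift it 5 mm towards the fence and lower it.

Request:
send_rows([
  {"x": 0,"y": -0.5,"z": 0,"ax": 0,"ay": 0,"az": 0,"gripper": 1},
  {"x": 0,"y": 0,"z": 1.5,"ax": 0,"ay": 0,"az": 0,"gripper": 1},
  {"x": 0,"y": 0,"z": 1.5,"ax": 0,"ay": 0,"az": 0,"gripper": 1},
  {"x": 0,"y": 0,"z": 1.5,"ax": 0,"ay": 0,"az": 0,"gripper": 1},
  {"x": 0,"y": 0,"z": 0,"ax": 0,"ay": 0,"az": 0,"gripper": 1},
])

```text
clock: 7.38
position: [589.4, 104.4, 86.2]
ee_rot: [-0.667, 0.745, 0.001, -0.002]
contact_force: [1.3, -0.6, -1.2]
gripper_width: 21.1
grasp_force: 59.2
```

```bash
python3 -c "
from go import *
st();arm.get_image('scene');st()"
```

```text
t 7.3833 pos [589.4 104.4  86.2] ab [574.1 169.3] yawx -96.3 tilt [-0.003 -0.001 -1.   ] F [ 1.3 -0.6 -1.2] w 21.1 gf 59.20321762561798 j [ 0.45  0.48 -0.24 -0.   -0.85 -0.56]
t 7.4333 pos [590.1 104.7  87.7] ab [574.7 169.7] yawx -96.31 tilt [-0.002 -0.001 -1.   ] F [-0.3  0.3 -0.9] w 21.4 gf 59.20232892036438 j [ 0.45  0.48 -0.24  0.   -0.86 -0.56]
```

Already about 18 mm above the bed, with the underside near 53. Continuing down gently.

Request:
send_rows([
  {"x": 0,"y": 0,"z": 0.7,"ax": 0,"ay": 0,"az": 0,"gripper": 1},
  {"x": 0,"y": 0,"z": 0.7,"ax": 0,"ay": 0,"az": 0,"gripper": 1},
  {"x": 0,"y": 0,"z": 0.3,"ax": 0,"ay": 0,"az": 0,"gripper": 1},
  {"x": 0,"y": 0,"z": 0,"ax": 0,"ay": 0,"az": 0,"gripper": 1},
])

```text
clock: 7.77
position: [590.2, 105.5, 70.7]
ee_rot: [-0.667, 0.745, 0.0, -0.001]
contact_force: [-0.0, -0.1, -0.3]
gripper_width: 21.0
grasp_force: 59.2
```

Request:
send_rows([
  {"x": 0,"y": 0,"z": 0.1,"ax": 0,"ay": 0,"az": 0,"gripper": 1},
  {"x": 0,"y": 0,"z": 0.1,"ax": 0,"ay": 0,"az": 0,"gripper": 1},
  {"x": 0,"y": 0,"z": 0,"ax": 0,"ay": 0,"az": 0,"gripper": 1},
])

```text
clock: 8.02
position: [590.9, 105.9, 69.4]
ee_rot: [-0.667, 0.745, -0.0, 0.0]
contact_force: [0.5, -0.7, -0.8]
gripper_width: 21.0
grasp_force: 59.2
```

```bash
python3 -c "
from go import *
st();im=arm.get_image('scene')[0];st();arm.get_image('top');st();cv2.imwrite('pics/s3.png',cv2.resize(im[150:300,200:420,::-1],None,fx=3.5,fy=3.5))"
```

```text
t 8.0167 pos [590.9 105.9  69.4] ab [575.5 170.9] yawx -96.27 tilt [ 0.  0. -1.] F [ 0.5 -0.7 -0.8] w 21.0 gf 59.22120809555054 j [ 0.45  0.5  -0.25 -0.   -0.82 -0.56]
t 8.0667 pos [590.9 105.9  69.5] ab [575.5 171. ] yawx -96.27 tilt [ 0.  0. -1.] F [-0.1  0.3 -1.1] w 21.3 gf 59.22100245952606 j [ 0.45  0.5  -0.25  0.   -0.82 -0.56]
t 8.1167 pos [591.  105.9  69.5] ab [575.5 171. ] yawx -96.27 tilt [ 0.  0. -1.] F [-0.3  0.4 -0.9] w 21.2 gf 59.22136902809143 j [ 0.45  0.5  -0.25  0.   -0.82 -0.56]
```

View pics/s3.png

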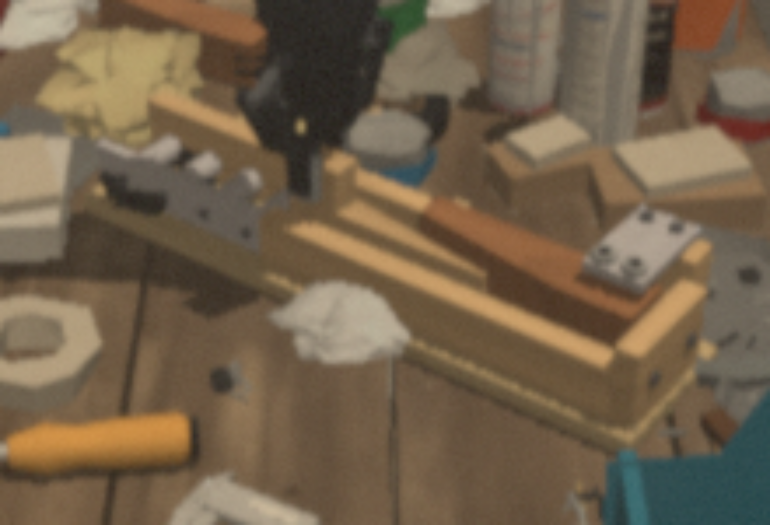

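The wedge, at (340-485, 200-280) in the crop, sits in the gap beside the leg. I'll lower it until it touches the bed, then slide it.

Request:
send_rows([
  {"x": 0,"y": 0,"z": 0.1,"ax": 0,"ay": 0,"az": 0,"gripper": 1},
  {"x": 0,"y": 0,"z": 0,"ax": 0,"ay": 0,"az": 0,"gripper": 1},
])

```text
clock: 8.28
position: [590.8, 105.8, 68.3]
ee_rot: [-0.667, 0.745, -0.0, 0.0]
contact_force: [-0.9, 0.4, -1.4]
gripper_width: 20.9
grasp_force: 59.2
```

Request:
send_rows([
  {"x": 0,"y": 0,"z": 0.1,"ax": 0,"ay": 0,"az": 0,"gripper": 1},
  {"x": 0,"y": 0,"z": 0,"ax": 0,"ay": 0,"az": 0,"gripper": 1},
])

```text
clock: 8.45
position: [591.6, 105.9, 68.3]
ee_rot: [-0.668, 0.745, -0.001, 0.001]
contact_force: [-0.5, -0.4, 3.6]
gripper_width: 21.0
grasp_force: 59.8
```

Request:
send_rows([
  {"x": 0.5,"y": 0.1,"z": -0.05,"ax": 0,"ay": 0,"az": 0,"gripper": 1},
  {"x": 0.8,"y": 0.1,"z": 0,"ax": 0,"ay": 0,"az": 0,"gripper": 1},
  {"x": 0.8,"y": 0,"z": 0,"ax": 0,"ay": 0,"az": 0,"gripper": 1},
  {"x": 0.8,"y": 0,"z": 0,"ax": 0,"ay": 0,"az": 0,"gripper": 1},
  {"x": 0.5,"y": 0,"z": 0,"ax": 0,"ay": 0,"az": 0,"gripper": 1},
])

```text
clock: 8.87
position: [585.5, 71.1, 68.3]
ee_rot: [-0.667, 0.745, -0.0, 0.001]
contact_force: [0.7, 0.0, 3.2]
gripper_width: 20.9
grasp_force: 59.8
```

```bash
python3 -c "
from go import *
st();arm.get_image('scene');st();arm.get_image('top');st()"
```

```text
t 8.8667 pos [585.5  71.1  68.3] ab [574.  135.8] yawx -96.3 tilt [ 0.001  0.    -1.   ] F [0.7 0.  3.2] w 20.9 gf 59.82864260673523 j [ 0.4   0.49 -0.28  0.   -0.8  -0.51]
t 8.9167 pos [585.4  70.5  68.3] ab [573.9 135.2] yawx -96.32 tilt [ 0.001 -0.    -1.   ] F [ 1.1 -2.8  2.4] w 21.3 gf 59.72719967365265 j [ 0.39  0.49 -0.28  0.   -0.8  -0.51]
t 8.9667 pos [585.4  70.8  68.2] ab [573.9 135.5] yawx -96.32 tilt [ 0.001 -0.    -1.   ] F [ 0.8 -1.4  3.5] w 21.4 gf 59.79175686836243 j [ 0.4   0.49 -0.28  0.   -0.8  -0.51]
```

Request:
send_rows([
  {"x": 0.4,"y": 0.05,"z": 0,"ax": 0,"ay": 0,"az": 0,"gripper": 1},
  {"x": 0.3,"y": 0.05,"z": 0,"ax": 0,"ay": 0,"az": 0,"gripper": 1},
  {"x": 0.2,"y": 0,"z": 0,"ax": 0,"ay": 0,"az": 0,"gripper": 1},
  {"x": 0,"y": 0,"z": 0,"ax": 0,"ay": 0,"az": 0,"gripper": 1},
])

```text
clock: 9.3
position: [584.1, 63.3, 68.3]
ee_rot: [-0.668, 0.744, -0.001, 0.001]
contact_force: [2.7, -0.9, 3.4]
gripper_width: 21.3
grasp_force: 59.8
```

```bash
python3 -c "
from go import *
st();arm.get_image('scene');st();arm.get_image('top');st()"
```

```text
t 9.3 pos [584.1  63.3  68.3] ab [573.4 127.9] yawx -96.22 tilt [ 0.002  0.    -1.   ] F [ 2.7 -0.9  3.4] w 21.3 gf 59.76670861244202 j [ 0.38  0.48 -0.29  0.   -0.8  -0.49]
t 9.35 pos [584.1  63.3  68.3] ab [573.4 127.9] yawx -96.22 tilt [ 0.002 -0.    -1.   ] F [ 3.5 -1.6  4.4] w 21.3 gf 59.811387062072754 j [ 0.38  0.48 -0.29  0.   -0.8  -0.49]
t 9.4 pos [584.1  63.3  68.2] ab [573.4 127.9] yawx -96.23 tilt [ 0.002 -0.    -1.   ] F [ 3.5 -1.6  4.6] w 20.7 gf 59.847514629364014 j [ 0.38  0.48 -0.29  0.   -0.8  -0.49]
```

Request:
send_rows([
  {"x": 0.2,"y": -0.05,"z": -0.03,"ax": 0,"ay": 0,"az": 0,"gripper": 1},
  {"x": 0.1,"y": 0,"z": 0,"ax": 0,"ay": 0,"az": 0,"gripper": 1},
  {"x": 0,"y": 0,"z": 0,"ax": 0,"ay": 0,"az": 0,"gripper": 1},
])

```text
clock: 9.65
position: [583.7, 60.8, 68.3]
ee_rot: [-0.668, 0.745, -0.0, 0.001]
contact_force: [3.1, 2.8, 4.1]
gripper_width: 20.9
grasp_force: 59.8
```

Request:
send_rows([
  {"x": 0.1,"y": 0,"z": 0,"ax": 0,"ay": 0,"az": 0,"gripper": 1},
  {"x": 0.1,"y": 0,"z": 0,"ax": 0,"ay": 0,"az": 0,"gripper": 1},
  {"x": 0,"y": 0,"z": 0,"ax": 0,"ay": 0,"az": 0,"gripper": 1},
])

```text
clock: 9.9
position: [583.7, 60.6, 68.3]
ee_rot: [-0.667, 0.745, 0.0, 0.002]
contact_force: [2.2, 9.3, 3.6]
gripper_width: 20.9
grasp_force: 59.8
```

```bash
python3 -c "
from go import *
st();arm.get_image('scene');st()"
```

```text
t 9.9 pos [583.7  60.6  68.3] ab [573.3 125.2] yawx -96.31 tilt [ 0.002  0.003 -1.   ] F [2.2 9.3 3.6] w 20.9 gf 59.79925990104675 j [ 0.38  0.48 -0.29 -0.   -0.79 -0.49]
t 9.95 pos [583.7  60.6  68.3] ab [573.3 125.2] yawx -96.31 tilt [ 0.002  0.003 -1.   ] F [3.  8.5 4.2] w 20.9 gf 59.82763588428497 j [ 0.38  0.48 -0.29 -0.   -0.79 -0.49]
```

Request:
send_rows([
  {"x": -0.05,"y": 0,"z": 0,"ax": 0,"ay": 0,"az": 0,"gripper": 1},
  {"x": 0,"y": 0,"z": 0,"ax": 0,"ay": 0,"az": 0,"gripper": 0.1},
  {"x": 0,"y": 0,"z": 0,"ax": 0,"ay": 0,"az": 0,"gripper": 0.1},
  {"x": 0,"y": 0,"z": 0,"ax": 0,"ay": 0,"az": 0,"gripper": 0.1},
])

```text
clock: 10.28
position: [580.9, 57.9, 66.6]
ee_rot: [-0.667, 0.745, 0.001, -0.002]
contact_force: [-0.4, -0.2, 0.5]
gripper_width: 38.1
grasp_force: 0.0
```

Request:
send_rows([
  {"x": 0,"y": 0,"z": -2,"ax": 0,"ay": 0,"az": 0,"gripper": 0.1},
  {"x": 0,"y": 0,"z": -3,"ax": 0,"ay": 0,"az": 0,"gripper": 0.1},
  {"x": -1.5,"y": 0,"z": 0,"ax": 0,"ay": 0,"az": 0,"gripper": 0.5},
  {"x": -3,"y": 0,"z": 0,"ax": 0,"ay": 0,"az": 0,"gripper": 1},
  {"x": 0,"y": 0,"z": 0,"ax": 0,"ay": 0,"az": 0,"gripper": 1},
])

```text
clock: 10.7
position: [588.3, 106.1, 118.1]
ee_rot: [-0.668, 0.744, 0.0, 0.0]
contact_force: [-0.7, -0.1, 0.5]
gripper_width: 2.2
grasp_force: 0.0
```

```bash
python3 - <<'E'
from go import *
s,R=st(); im,d,P=pts('top'); z=P[...,2]
cv2.imwrite('pics/t4.png',cv2.resize(im[150:250,190:400,::-1],None,fx=3.5,fy=3.5))
a=P[...,0]*np.cos(TH)+P[...,1]*np.sin(TH); b=-P[...,0]*np.sin(TH)+P[...,1]*np.cos(TH)
m=(z>88)&(z<100)&(a>555)&(a<600)&(b>80)&(b<160)
if m.sum(): print('grip',m.sum(),np.round(np.percentile(a[m],[2,98]),1),np.round(np.percentile(b[m],[2,98]),1))
for n,zl,zh in(('leg',70,84),('wedge',59,68)):
  for lo in range(-20,105,20):
    k=(z>zl)&(z<zh)&(a>555)&(a<612)&(b>lo)&(b<lo+20)
    if k.sum(): print(n,lo,k.sum(),np.round([*np.percentile(a[k],[2,98]),np.median(z[k])],1))
E
```

```text
t 10.7 pos [588.3 106.1 118.1] ab [572.8 170.9] yawx -96.19 tilt [ 0.     0.001 -1.   ] F [-0.7 -0.1  0.5] w 2.2 gf 0.0 j [ 0.45  0.44 -0.21 -0.   -0.92 -0.56]
grip 172 [562.6 583.3] [104.2 140.8]
leg -20 160 [566.7 605.1  76.9]
leg 0 148 [569.  604.7  76.8]
leg 20 138 [572.1 605.1  76.7]
leg 40 124 [575.4 604.7  77.1]
leg 60 110 [578.5 605.   77. ]
leg 80 96 [582.1 605.   76.7]
leg 100 4 [562.  562.3  82.5]
wedge -20 12 [562.2 602.   62.8]
wedge 0 36 [562.3 611.   63.3]
wedge 20 46 [562.6 577.9  62.7]
wedge 40 62 [562.8 603.1  62.4]
wedge 60 72 [562.5 610.4  63.3]
wedge 80 88 [562.4 609.3  62.5]
wedge 100 19 [562.5 611.   61.4]
```

View pics/t4.png

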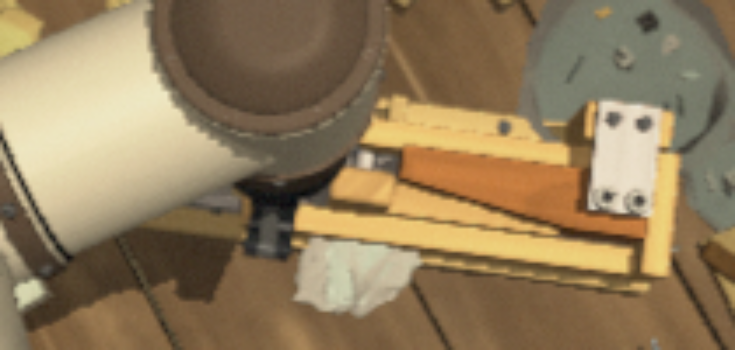

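The wedge lies along the cheek with its side at 562.4. The leg is against the fence at 605 and the grip centre is at b≈122.5, as expected when snug. I'll confirm with a light push on the tail using shut fingers.

Request:
send_rows([
  {"x": 0,"y": 0,"z": 3,"ax": 0,"ay": 0,"az": 0,"gripper": 1},
  {"x": 0,"y": 0,"z": 2.7,"ax": 0,"ay": 0,"az": 0,"gripper": 1},
  {"x": 0.8,"y": 0,"z": 0,"ax": 0,"ay": 0,"az": 0,"gripper": 1},
  {"x": 0.6,"y": 0,"z": 0,"ax": 0,"ay": 0,"az": 0,"gripper": 1},
  {"x": 0,"y": 0,"z": 0,"ax": 0,"ay": 0,"az": 0,"gripper": 1},
])

```text
clock: 11.17
position: [586.6, 88.4, 61.7]
ee_rot: [-0.667, 0.745, -0.0, 0.0]
contact_force: [1.2, 0.4, 0.1]
gripper_width: -0.0
grasp_force: 0.0
```

Request:
send_rows([
  {"x": 0.15,"y": 0,"z": 0,"ax": 0,"ay": 0,"az": 0,"gripper": 1},
  {"x": 0.15,"y": 0,"z": 0,"ax": 0,"ay": 0,"az": 0,"gripper": 1},
  {"x": 0,"y": 0,"z": 0,"ax": 0,"ay": 0,"az": 0,"gripper": 1},
])

```text
clock: 11.42
position: [587.4, 87.7, 62.8]
ee_rot: [-0.667, 0.745, -0.0, 0.002]
contact_force: [-0.5, 4.4, -0.8]
gripper_width: -0.2
grasp_force: 2.2
```

Request:
send_rows([
  {"x": 0.07,"y": 0,"z": 0,"ax": 0,"ay": 0,"az": 0,"gripper": 1},
  {"x": 0,"y": 0,"z": 0,"ax": 0,"ay": 0,"az": 0,"gripper": 1},
])

```text
clock: 11.58
position: [587.5, 87.7, 62.8]
ee_rot: [-0.667, 0.745, -0.0, 0.003]
contact_force: [-0.4, 6.2, -0.3]
gripper_width: -0.0
grasp_force: 3.3
```

```bash
python3 -c "
from go import *
s,R=st(); t=ab(585,25); print(t, R.T@(np.r_[t,130]-s['position'])/10)"
```

```text
t 11.5833 pos [587.5  87.7  62.8] ab [574.  152.5] yawx -96.27 tilt [ 0.004  0.003 -1.   ] F [-0.4  6.2 -0.3] w -0.0 gf 3.254011496901512 j [ 0.42  0.5  -0.28 -0.   -0.79 -0.53]
[584.14906051 -40.24767208] [12.73103774 -1.09564883 -6.76453731]
```

It's snug at 6.2 N with no motion. Next, go over the leg.

Request:
send_rows([
  {"x": -0.5,"y": 0,"z": 0,"ax": 0,"ay": 0,"az": 0,"gripper": 1},
  {"x": 0,"y": 0,"z": -3.5,"ax": 0,"ay": 0,"az": 0,"gripper": 1},
  {"x": 0,"y": 0,"z": -3.5,"ax": 0,"ay": 0,"az": 0,"gripper": 1},
  {"x": 3.1,"y": -0.4,"z": 0,"ax": 0,"ay": 0,"az": 0,"gripper": 1},
  {"x": 3.1,"y": -0.4,"z": 0,"ax": 0,"ay": 0,"az": 0,"gripper": 1},
])

```text
clock: 12.0
position: [590.0, 29.1, 135.3]
ee_rot: [-0.669, 0.744, -0.002, 0.003]
contact_force: [-0.3, -0.2, -0.3]
gripper_width: -0.0
grasp_force: 0.0
```

Request:
send_rows([
  {"x": 3.1,"y": -0.4,"z": 0,"ax": 0,"ay": 0,"az": 0,"gripper": 1},
  {"x": 3.1,"y": -0.4,"z": 0,"ax": 0,"ay": 0,"az": 0,"gripper": 1},
  {"x": 0,"y": 0,"z": 2.5,"ax": 0,"ay": 0,"az": 0,"gripper": 1},
  {"x": 0,"y": 0,"z": 0.8,"ax": 0,"ay": 0,"az": 0,"gripper": 1},
  {"x": 0,"y": 0,"z": 0,"ax": 0,"ay": 0,"az": 0,"gripper": 1},
])

```text
clock: 12.42
position: [587.3, -34.8, 96.4]
ee_rot: [-0.667, 0.745, 0.001, -0.002]
contact_force: [-0.4, 0.9, -0.1]
gripper_width: -0.0
grasp_force: 0.0
```

```bash
python3 -c "
from go import *
s,R=st();arm.get_image('scene');s,R=st(); t=ab(590,34.5); print(R.T@(np.r_[t,78]-s['position'])/10)"
```

```text
t 12.4167 pos [587.3 -34.8  96.4] ab [587.5  30.8] yawx -96.35 tilt [-0.005 -0.001 -1.   ] F [-0.4  0.9 -0.1] w -0.0 gf 0.0 j [ 0.22  0.45 -0.25 -0.   -0.87 -0.33]
t 12.4667 pos [588.4 -34.1  97.7] ab [588.5  31.5] yawx -96.26 tilt [-0.002 -0.001 -1.   ] F [0.6 0.1 0.7] w -0.2 gf 0.0 j [ 0.22  0.45 -0.25  0.   -0.87 -0.33]
[-0.29721052 -0.15163959  1.96629479]
```

Request:
send_rows([
  {"x": -0.3,"y": -0.1,"z": 1.0,"ax": 0,"ay": 0,"az": 0,"gripper": 1},
  {"x": 0,"y": 0,"z": 0.7,"ax": 0,"ay": 0,"az": 0,"gripper": 1},
  {"x": 0,"y": 0,"z": 0.2,"ax": 0,"ay": 0,"az": 0,"gripper": 1},
  {"x": 0,"y": 0,"z": 0,"ax": 0,"ay": 0,"az": 0,"gripper": 1},
])

```text
clock: 12.8
position: [590.3, -30.5, 78.7]
ee_rot: [-0.668, 0.744, 0.0, -0.0]
contact_force: [-0.6, -0.5, 0.1]
gripper_width: 0.5
grasp_force: 0.0
```

Request:
send_rows([
  {"x": 0,"y": 0,"z": 0.2,"ax": 0,"ay": 0,"az": 0,"gripper": 1},
  {"x": 0,"y": 0,"z": 0.1,"ax": 0,"ay": 0,"az": 0,"gripper": 1},
  {"x": 0,"y": 0,"z": 0,"ax": 0,"ay": 0,"az": 0,"gripper": 1},
])

```text
clock: 13.05
position: [590.9, -30.7, 78.1]
ee_rot: [-0.668, 0.744, -0.001, 0.001]
contact_force: [-3.4, 2.6, 9.4]
gripper_width: -0.0
grasp_force: 4.1
```

Request:
send_rows([
  {"x": 0,"y": 0,"z": 0.15,"ax": 0,"ay": 0,"az": 0,"gripper": 1},
  {"x": 0,"y": 0,"z": 0,"ax": 0,"ay": 0,"az": 0,"gripper": 1},
])

```text
clock: 13.22
position: [590.9, -30.7, 78.0]
ee_rot: [-0.668, 0.744, -0.001, 0.001]
contact_force: [-6.7, 3.2, 15.1]
gripper_width: -0.0
grasp_force: 7.6
```

Request:
send_rows([
  {"x": 0,"y": 0,"z": 0.15,"ax": 0,"ay": 0,"az": 0,"gripper": 1},
  {"x": 0,"y": 0,"z": 0,"ax": 0,"ay": 0,"az": 0,"gripper": 1},
])

```text
clock: 13.38
position: [590.9, -30.7, 76.8]
ee_rot: [-0.668, 0.744, -0.001, 0.001]
contact_force: [-5.2, 2.1, 16.3]
gripper_width: 0.1
grasp_force: 7.8
```

```bash
python3 -c "
from go import *
s,R=st()"
```

```text
t 13.3833 pos [590.9 -30.7  76.8] ab [590.6  35.2] yawx -96.18 tilt [ 0.002 -0.    -1.   ] F [-5.2  2.1 16.3] w 0.1 gf 7.803672395712056 j [ 0.22  0.48 -0.27  0.   -0.82 -0.33]
```

Request:
send_rows([
  {"x": 0,"y": 0,"z": 0.15,"ax": 0,"ay": 0,"az": 0,"gripper": 1},
  {"x": 0,"y": 0,"z": 0,"ax": 0,"ay": 0,"az": 0,"gripper": 1},
])

```text
clock: 13.55
position: [590.9, -30.7, 75.1]
ee_rot: [-0.668, 0.744, -0.001, 0.001]
contact_force: [-6.1, 2.2, 14.8]
gripper_width: -0.1
grasp_force: 7.8
```

Request:
send_rows([
  {"x": 0,"y": 0,"z": 0.15,"ax": 0,"ay": 0,"az": 0,"gripper": 1},
  {"x": 0,"y": 0,"z": 0,"ax": 0,"ay": 0,"az": 0,"gripper": 1},
])

```text
clock: 13.72
position: [591.0, -30.7, 74.1]
ee_rot: [-0.668, 0.744, -0.001, 0.001]
contact_force: [-6.1, 2.6, 18.0]
gripper_width: 0.0
grasp_force: 8.7
```

Request:
send_rows([
  {"x": 0,"y": 0,"z": 0.1,"ax": 0,"ay": 0,"az": 0,"gripper": 1},
  {"x": 0,"y": 0,"z": 0,"ax": 0,"ay": 0,"az": 0,"gripper": 1},
])

```text
clock: 13.88
position: [591.1, -30.7, 74.0]
ee_rot: [-0.668, 0.744, -0.001, 0.001]
contact_force: [-8.0, 3.1, 22.6]
gripper_width: -0.1
grasp_force: 11.1
```

It's bottomed: 4 mm of travel and the force is now rising. I'll add a little more and verify.

Request:
send_rows([
  {"x": 0,"y": 0,"z": 0.15,"ax": 0,"ay": 0,"az": 0,"gripper": 1},
  {"x": 0,"y": 0,"z": 0,"ax": 0,"ay": 0,"az": 0,"gripper": 1},
  {"x": 0,"y": 0,"z": 0,"ax": 0,"ay": 0,"az": 0,"gripper": 1},
])

```text
clock: 14.13
position: [591.1, -30.7, 74.0]
ee_rot: [-0.668, 0.744, -0.001, 0.001]
contact_force: [-11.1, 3.7, 28.2]
gripper_width: 0.1
grasp_force: 14.6
```

```bash
python3 - <<'E'
from go import *
s,R=st(); im,d,P=pts('top'); z=P[...,2]
sc=arm.get_image('scene')[0]; cv2.imwrite('pics/t5.png',np.vstack([cv2.resize(im[150:250,190:400,::-1],None,fx=2.8,fy=2.8),cv2.resize(sc[150:270,210:420,::-1],(588,318))])); st()
a=P[...,0]*np.cos(TH)+P[...,1]*np.sin(TH); b=-P[...,0]*np.sin(TH)+P[...,1]*np.cos(TH)
m=(z>88)&(z<100)&(a>555)&(a<600)&(b>80)&(b<160)
if m.sum(): print('grip',m.sum(),np.round(np.percentile(a[m],[2,98]),1),np.round(np.percentile(b[m],[2,98]),1),np.median(z[m]))
for lo in range(-20,105,10):
    k=(z>68)&(z<79)&(a>565)&(a<612)&(b>lo)&(b<lo+10)
    if k.sum(): print(lo,k.sum(),np.round([*np.percentile(a[k],[2,98]),np.median(z[k])],1))
E
```

```text
t 14.1333 pos [591.1 -30.7  74. ] ab [590.9  35.2] yawx -96.12 tilt [ 0.003 -0.001 -1.   ] F [-11.1   3.7  28.2] w 0.1 gf 14.61980674881488 j [ 0.22  0.48 -0.27  0.   -0.81 -0.33]
t 14.2333 pos [591.1 -30.8  74. ] ab [590.9  35.2] yawx -96.12 tilt [ 0.003 -0.001 -1.   ] F [-11.1   3.7  29.2] w -0.0 gf 14.592517367564142 j [ 0.22  0.48 -0.27  0.   -0.81 -0.33]
-20 36 [566.5 583.3  72.7]
-10 25 [566.3 578.5  72.6]
0 8 [569.  573.5  72.4]
40 4 [574.8 577.2  72.1]
```

View pics/t5.png

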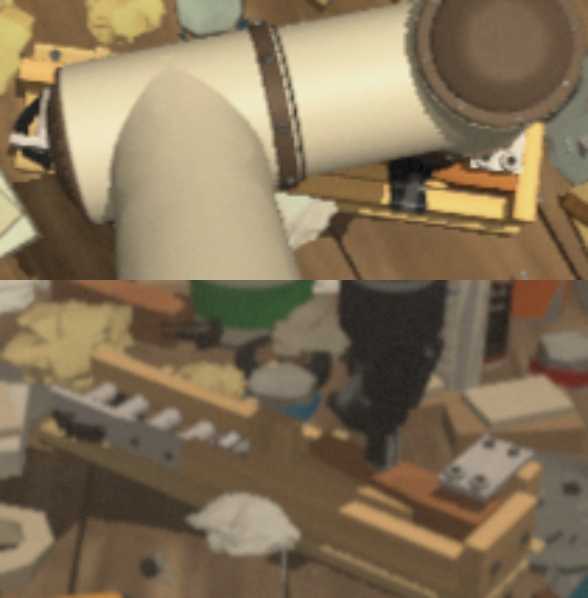

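The fingers press mid-leg, and near the head the top has dropped 4.2 mm. Next I'll check the foot end and wedge from the scene depth.

```bash
python3 - <<'E'
from go import *
im,d,P=pts('scene'); z=P[...,2]
a=P[...,0]*np.cos(TH)+P[...,1]*np.sin(TH); b=-P[...,0]*np.sin(TH)+P[...,1]*np.cos(TH)
for lo in range(-30,150,10):
    k=(z>66)&(z<82)&(a>583)&(a<602)&(b>lo)&(b<lo+10); g=(z>84)&(z<102)&(a>555)&(a<592)&(b>lo)&(b<lo+10)
    print(lo,k.sum(),np.round(np.median(z[k]),1) if k.sum() else '', 'grip',g.sum(),np.round([b[g].min(),b[g].max(),np.median(z[g])],1) if g.sum() else '')
E
```

```text
-30 15 74.6 grip 36 [-29.7 -20.7  96.5]
-20 16 74.3 grip 4 [-19.9 -18.3  90.8]
-10 26 74.8 grip 0 
0 26 74.2 grip 0 
10 25 74.6 grip 0 
20 26 74.9 grip 40 [22.2 29.7 94.1]
30 6 74.2 grip 27 [30.4 39.8 94.9]
40 7 74.4 grip 5 [40.1 42.4 89. ]
50 22 74.1 grip 0 
60 22 74.8 grip 0 
70 22 74.2 grip 0 
80 24 74.0 grip 0 
90 21 74.6 grip 1 [100.  100.   88.8]
100 0  grip 51 [100.9 108.8  92.5]
110 0  grip 44 [110.2 119.6  94.7]
120 0  grip 38 [120.5 129.9  95. ]
130 0  grip 36 [130.1 138.5  95.6]
140 0  grip 4 [140.5 141.6  94.4]
```

The leg is flat along its whole length, with its top at about 74.4. The wedge is still in place, so I'm handing in.

```bash
python3 -c "
from bench import arm
print(arm.job_done())"
```

```text
the job is handed in; nothing more can be done
None
```

The job is handed in: the leg is home against the stop and tight to the fence, the wedge is snug, and the fingers are holding the leg flat on the bed with about 29 N (14 s used of 64 s).

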